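# Peel the top tray off a clinging stack and hold it over the light pad

## Robot

A 6-joint arm with a two-finger parallel gripper is mounted at the origin on the work surface; the furniture and walls round the work are solid. World frame = base frame: x ahead of the robot, y to its left, z up, the work surface at z = 0. Lengths are in m, angles in rad, forces in N, time in s.
With the tool pointing down it reaches from about 0.375 to 0.975 m from the base axis. Payload 3.8 kg.
Tool frame: the origin (TCP) lies at the very end of the fingers, on their centre line; the grasp point (between the pads) lies 19 mm behind it (bot.pinch_z is the distance from the TCP to the grasp point, in m); x points along the fingers, y is the direction in which the jaws open and shut, and the axes are right-handed (so a half turn about x gives the same grasp; the last joint's range is limited). The gripper opens to 85 mm and grips with 20 to 120 N. Pads are 22 mm wide; open, the fingers measure 114 mm over their backs; the gripper's body (76 mm by 85 mm) begins 54 mm behind the grasp point. The pads swing forward as they close: fully open they stand 13 mm farther back than shut.
Start: joints at [-1.172, 0.264, 1.604, -0, 1.274, -0.037], TCP at [0.285, -0.612, 0.231] pointing down, gripper open.
Joint ranges: [-2.63, 2.63], [-0.94, 2.18], [0.31, 2.57], [-1.31, 4.45], [0, 2.66], [-2.55, 2.55]. Speed limits (rad/s): [2.57, 2.57, 3.14, 3.14, 3.14, 3.14].

## Interface

Orientations are given as a rotation vector (axis times angle).
In Python, from workcell import monitor, imaging, finish_job, bot gives the robot as it stands.
- The arm moves only by the tool jog_arm, never from a script. Its argument "rows" is a list of rows, each a list of 7 numbers: the shift along the tool's x, y, z in m, then the turn, a rotation vector about the tool's x, y, z in rad, then the opening in per cent of the stroke, from 0 (shut) to 100 (fully open). A call has 1 to 20 rows; each row is the pose to reach, as a shift and turn from the pose measured when the call began, along the tool's axes at that moment; what a row does not reach only later rows make up. A row lasts 1/10 s, in which the tool goes at most 50 mm and 8.59 degrees, less where a joint would pass 70% of its speed; a pose out of reach is approached as far as the arm can. A call with a gripper value outside its range is refused whole. The fingers move at their own pace and stop on an object; "force" is the grip in N (left out, the last holds). Time passes only in rows, so rows that repeat a pose let the fingers close. It gives the time, the measured TCP pose, the force and the opening at its end, in the units of the state.
- monitor.read_state(): the state, without advancing time (a new reading comes with each control period).
- imaging.read_camera(name): name is "scene" or "top" or "wrist"; returns the picture (480x640x3 uint8, blue, green, red); there is no depth.
- imaging.camera_params(name): a dict with "fx", "fy", "cx", "cy" (pixels), "T" (4x4, takes a point from camera to world coordinates); the wrist camera has in their place "T_tool_cam" (4x4, takes a point from camera to tool coordinates, whose origin is the TCP and whose axes are the tool frame's). Camera axes: x right, y down, z forward; pixel columns grow to the right and rows downward; lengths in m; the calibration is good to about 2 mm. A picture is of the moment at which its call begins: read the wrist's pose just before it. camera_params takes no time and is no camera call.
- finish_job(): hands the job in, once; it reports no verdict.
The state is a dict: "time": time; "q": joint angles; "joint_vel": joint speeds; "joint_torque": joint torques, N m; "tool_pos": TCP position; "tcp_rot": TCP orientation; "wrist_force": force on the tool from outside, world axes, zero at the start; "torque": the same for the moment, N m; "width": opening from 0.0 (shut) to 1.0 (fully open).
Only numpy, scipy, OpenCV 4.12 (cv2) and the standard library are available. Lean on these libraries where they do the work, as an engineer would, in place of code of your own. Each camera call takes 0.05 s, during which the arm holds its last target. There are 200 camera calls.

## Task

Swing both flaps of the small cardboard carton well open, past upright, and peel the top tray off the nested stack inside: the trays cling, so take it by its upright tab and raise that corner a good 3 cm while the opposite corner is still seated, and only then lift the tray away, leaving the rest of the stack down in the carton. Finish holding the tray, level and right way up, about 10 cm above the middle of the flat light pad and keep holding it there: do not put it down or let go. Leave the beaker, the bottle with the red cap and the tape roll where they stand.

Things in the scene. Friction and masses are not known exactly. Their poses are not given: they have to be found in the camera images.
- carton: Brown cardboard carton, open-topped under two flaps, fixed to the worktop: 200 mm (own x) by 160 mm (own y), walls 85 mm high and 3 mm thick. Origin: centre of its underside, on the worktop; z up. It stands at either side of the work, turned up to 0.35 rad.
- flap_left (a joint): Hinge of the flap on the carton's own +y side: 0 = level over the carton, 1.57 = upright, 2.4 = stop, leaning outward. Starts sprung up at 0.65 to 0.9. Stays where put (hinge friction 0.02 N m). Flap: 194 mm along the carton's x, 55 mm from hinge to free edge, 4 mm thick; at 0 the two free edges are 48 mm apart.
- flap_right (a joint): The same for the flap on the carton's own -y side.
- flap_left_hinge (a point): Middle of the hinge line of the +y flap, on the carton's rim (79 mm to the carton's +y, 85 mm up); axes are the carton's, the hinge line runs along x.
- flap_right_hinge (a point): The same on the -y side.
- stack: Rest of the stack in the carton: five nested white trays as one loose bundle, 0.45 kg, rim 114 x 88 mm, 36 mm high, cavity 98 x 72 mm. Origin: centre of its underside, on the carton's floor (3 mm above the worktop), at most 13 mm off the carton's centre, x within 0.1 rad of the carton's x. A top tray pulled straight off, kept level, can bring the bundle with it.
- tray: Top tray, white, 60 g, open upward: rim 114 mm (x) by 88 mm (y), 3 thick, underside 15 above the origin; body 94 x 68 below it. Origin: centre of underside, 21 mm above the stack's origin while nested (same axes). It clings by sprung nubs on its long sides: friction 2.2 N at each of two near the -x end, 0.35 N at each of two near +x. Tipping it 0.3 rad on its far corner or -x edge frees it.
- tray_tab (a point): Top centre of the tray's upright tab, on the rim at the +x +y corner: a plate 8 mm thick, 26 wide, 22 high above the rim. Its flat faces look along the tray's 45-degree line (x = y), so fingers from above close along that line. At (47, 34, 40) mm from the tray's origin, about 64 mm above the worktop at the start. Axes are the tray's.
- tray_far_corner (a point): Underside of the rim at the corner across from the tab (-55, -42, 15 mm from the tray's origin); 36 mm above the stack's origin while seated.
- light_pad: Flat grey light pad with a white field, 150 x 130 x 10 mm, fixed to the worktop on the other side of the work from the carton. Origin: centre of its underside; z up.
- beaker: Bystander: clear beaker, 77 mm wide, 86 mm high, loose; origin at the centre of its underside.
- reagent_wash: Bystander: white bottle with a red cap, 58 mm across, 113 mm high, loose; origin at the centre of its underside.
- tape_roll: Bystander: green tape roll lying flat, 66 mm across, 19 mm high, loose; origin at the centre of its underside.
Things that resemble listed ones, but are neither listed nor needed, are in the scene too. Several things have the shape of the light_pad; the one meant has the colours described above. Leave any green look-alike of the tray alone.

How it is judged:
By the outcome, as a careful person would: the job done as asked, in the order asked, and still so for the second after the job is handed in, while the arm keeps its last pose, push and grip.
It also fails if it takes over 56 s, if anything falls off the work surface, if the arm or the gripper's body presses on something with over 40 N, if the wrist force passes 120 N, or if a joint passes its speed limit or range.

## Working session

There is one attempt and no reset: what is moved stays moved. The work goes in short steps, Python scripts to look and compute and a tool call to move; the robot and the scene stay as the last step left them, time stands still between calls to the robot, and variables do not carry over. Pictures are saved under pics/ and viewed, about 8 in all and at most 12, crops included, and the job is handed in when it is done.

Besides the shell and the picture viewer there is one more tool, called after ">>>" as a command line: name --pt "numbers of a row" for each row, then --argument value for the rest. jog_arm: Moves the arm, as the interface text tells. Its arguments: {"type":"object","properties":{"rows":{"type":"array","items":{"type":"array","items":{"type":"number"}}},"force":{"type":"number"}},"required":["rows"]}

```bash
mkdir -p pics; ls
python3 - <<'E'
from workcell import monitor, imaging, bot
import cv2,numpy as np
np.set_printoptions(precision=4,suppress=True)
s=monitor.read_state(); print(s)
for n in ("scene","top"):
    im=imaging.read_camera(n); cv2.imwrite(f"pics/{n}0.png",im); p=imaging.camera_params(n); print(n,p)
print(imaging.camera_params("wrist")); print(bot.pinch_z)
E
```

```text
pics
{'time': 0.0, 'q': array([-1.1719,  0.2648,  1.6054, -0.    ,  1.2737, -0.0369]), 'joint_vel': array([-0.0006,  0.    ,  0.0001,  0.    , -0.0011, -0.0003]), 'joint_torque': array([ -0.0005, -51.5112, -36.7317,  -0.    ,   0.013 ,  -0.    ]), 'tool_pos': array([ 0.2846, -0.6112,  0.2299]), 'tcp_rot': array([ 1.9807,  0.4409, -1.9816]), 'wrist_force': array([0.5573, 1.4754, 0.2216]), 'torque': array([-0.0107, -0.0611,  0.0048]), 'width': 0.997761741334603}
scene {'fx': 550.6657778162464, 'fy': 550.6657778162464, 'cx': 319.33894441988167, 'cy': 232.662527103741, 'T': array([[-0.6753, -0.5474,  0.4944, -0.0013],
       [-0.7374,  0.5167, -0.4351,  0.5477],
       [-0.0173, -0.6583, -0.7525,  0.9305],
       [ 0.    ,  0.    ,  0.    ,  1.    ]])}
top {'fx': 449.2314203428117, 'fy': 449.2314203428117, 'cx': 324.09917999738195, 'cy': 240.58820836044342, 'T': array([[-0.0034, -0.9822,  0.1878,  0.3432],
       [-0.9998,  0.0068,  0.0173,  0.0518],
       [-0.0183, -0.1877, -0.9821,  1.0465],
       [ 0.    ,  0.    ,  0.    ,  1.    ]])}
{'fx': 396.20490197248995, 'fy': 396.20490197248995, 'cx': 322.3151739936877, 'cy': 235.09317618186031, 'T_tool_cam': array([[ 0.0014, -0.2989,  0.9543, -0.1428],
       [ 1.    ,  0.0001, -0.0014,  0.0003],
       [ 0.0004,  0.9543,  0.2989, -0.0766],
       [ 0.    ,  0.    ,  0.    ,  1.    ]])}
0.0187
```

View pics/top0.png

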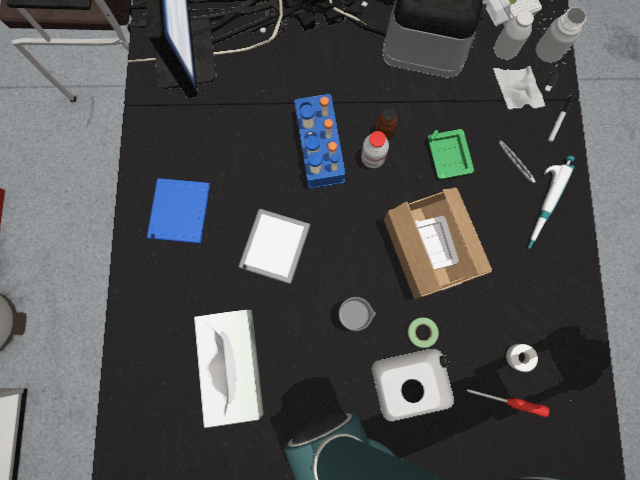

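View pics/scene0.png

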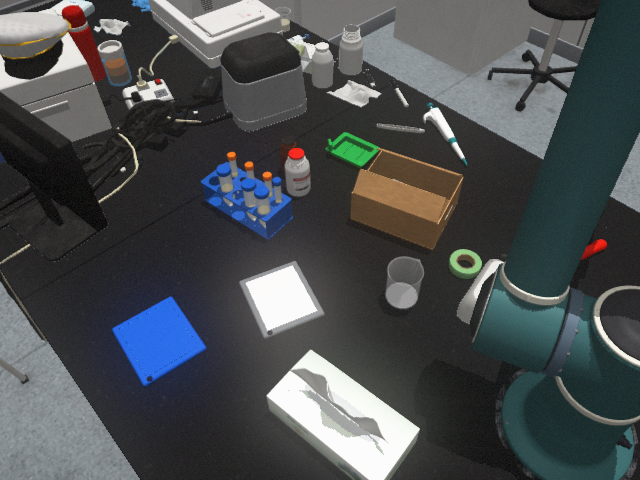

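The top view shows the carton at about (438,243), yaw about +0.33, with its flaps on the left and right. The light pad is at (275,246), the beaker at (355,313), the tape at (423,332), the bottle at (376,150) and the green look-alike tray at (450,153). The scene view agrees. Next I'll measure with the helpers.

```bash
cat > h.py <<'E'
from workcell import monitor, imaging, bot
import cv2,numpy as np
from scipy.spatial.transform import Rotation as R
np.set_printoptions(precision=4,suppress=True)
def cam(n,s=None):
    p=imaging.camera_params(n)
    if n=="wrist":
        M=np.eye(4); M[:3,:3]=R.from_rotvec(s["tcp_rot"]).as_matrix(); M[:3,3]=s["tool_pos"]
        p["T"]=M@p["T_tool_cam"]
    return p
def onz(p,uv,z):
    uv=np.atleast_2d(uv).astype(float)
    d=np.c_[(uv[:,0]-p["cx"])/p["fx"],(uv[:,1]-p["cy"])/p["fy"],np.ones(len(uv))]@p["T"][:3,:3].T
    o=p["T"][:3,3]; return o+d*((z-o[2])/d[:,2])[:,None]
def proj(p,X):
    X=np.atleast_2d(X); c=(X-p["T"][:3,3])@p["T"][:3,:3]
    return np.c_[c[:,0]/c[:,2]*p["fx"]+p["cx"],c[:,1]/c[:,2]*p["fy"]+p["cy"]]
E
python3 - <<'E'
from h import *
a=cv2.imread("pics/top0.png"); b=cv2.imread("pics/scene0.png")
A=cv2.resize(a[180:305,375:500],(600,600),interpolation=cv2.INTER_CUBIC)
cv2.imwrite("pics/crop.png",A)
p=cam("top"); 
for nm,uv,z in [("pad",(275,246),.01),("carton",(438,243),.085),("beaker",(355,313),.086),("tape",(423,332),.019),("bottle",(377,140),.113),("greentray",(450,153),.03)]: print(nm,onz(p,uv,z))
g=cv2.cvtColor(a,cv2.COLOR_BGR2HSV); m=cv2.inRange(g,(0,0,110),(179,40,255)); n,l,st,ce=cv2.connectedComponentsWithStats(m)
k=l[246,275]; c=cv2.findContours((l==k).astype(np.uint8),0,2)[0][0]; r=cv2.minAreaRect(c); print(r, onz(p,cv2.boxPoints(r),.01))
E
```

```text
pad [[0.5293 0.1854 0.01  ]]
carton [[ 0.52   -0.1781  0.085 ]]
beaker [[0.3709 0.0041 0.086 ]]
tape [[ 0.3303 -0.1503  0.019 ]]
bottle [[ 0.7468 -0.0492  0.113 ]]
greentray [[ 0.7478 -0.2308  0.03  ]]
((274.1499938964844, 245.04998779296875), (54.07494354248047, 63.245548248291016), 18.434946060180664) [[0.4813 0.2699 0.01  ]
 [0.6255 0.2266 0.01  ]
 [0.5826 0.1038 0.01  ]
 [0.4408 0.1497 0.01  ]]
```

View pics/crop.png

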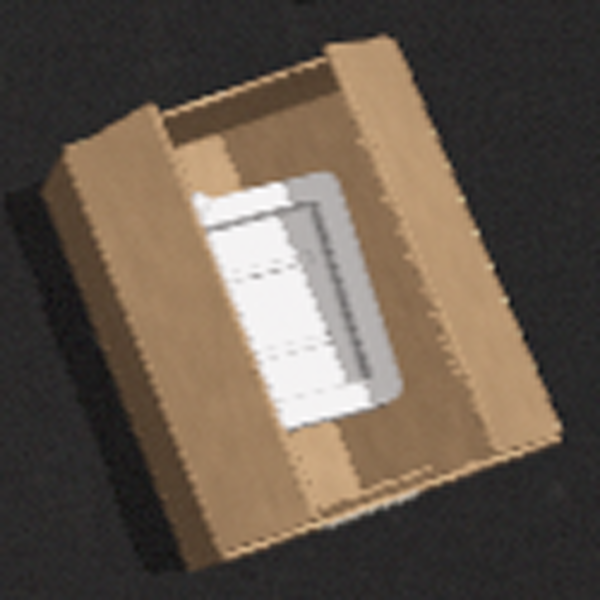

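The crop gives rim corners at about (68,148), (397,38), (562,437) and (222,558). The tray's tab is hidden under the left flap.

```bash
cat >> h.py <<'E'
def down(yaw): # tool x down, tool y (jaw) at world angle yaw
    x=np.array([0,0,-1.]); y=np.array([np.cos(yaw),np.sin(yaw),0]); return np.c_[x,y,np.cross(x,y)]
def rows(wps,s=None):
    "wps: list of (pos,Rmat); prints shift/turn from the present pose"
    s=s or monitor.read_state(); R0=R.from_rotvec(s["tcp_rot"]).as_matrix()
    for P,M in wps:
        print(np.round(np.r_[R0.T@(np.array(P)-s["tool_pos"]),R.from_matrix(R0.T@M).as_rotvec()],4).tolist())
def carton():
    return np.load("carton.npy")
E
python3 - <<'E'
from h import *
p=cam("top")
c=np.array([(68,148),(397,38),(562,437),(222,558)])/4.8+[375,180]
W=onz(p,c,.085); print(W)  # +x+y, +x-y, -x-y, -x+y
e=W-np.roll(W,-1,0); print(np.linalg.norm(e,axis=1))
v=(W[0]-W[3])+(W[1]-W[2]); yaw=np.arctan2(v[1],v[0]); C=W.mean(0); print(C,yaw)
np.save("carton.npy",[C[0],C[1],yaw])
# cross-check in scene view
b=cv2.imread("pics/scene0.png"); q=cam("scene")
ex=np.array([np.cos(yaw),np.sin(yaw),0]); ey=np.array([-ex[1],ex[0],0])
print("scene rim corners",proj(q,[C*[1,1,0]+[0,0,z]+a*ex*.1+b_*ey*.08 for z in(.085,0) for a,b_ in((1,1),(1,-1),(-1,-1),(-1,1))]))
# tray corners on crop (rim top z=.042)
t=np.array([(338,172),(402,395),(284,430)])/4.8+[375,180]
T=onz(p,t,.042); print("tray rim",T,[(ex[:2]@(x[:2]-C[:2]),ey[:2]@(x[:2]-C[:2])) for x in T])
s=monitor.read_state(); R0=R.from_rotvec(s["tcp_rot"]).as_matrix(); print(R0)
for g in (yaw+np.pi/4,): rows([((C[0],C[1],.23),down(g)),((C[0],C[1],.23),down(g+np.pi))])
E
```

```text
[[ 0.5928 -0.0748  0.085 ]
 [ 0.6439 -0.2279  0.085 ]
 [ 0.4583 -0.29    0.085 ]
 [ 0.4055 -0.1369  0.085 ]]
[0.1615 0.1957 0.162  0.1973]
[ 0.5251 -0.1824  0.085 ] 0.32179325280196497
scene rim corners [[352.0201 190.8292]
 [382.8368 148.5715]
 [464.727  175.9808]
 [438.6781 222.9029]
 [351.0082 217.2874]
 [380.44   175.2463]
 [458.1481 202.667 ]
 [432.9889 249.1127]]
tray rim [[ 0.5911 -0.2085  0.042 ]
 [ 0.4836 -0.2325  0.042 ]
 [ 0.4675 -0.1768  0.042 ]] [(np.float64(0.054314124752579185), np.float64(-0.045617588518950716)), (np.float64(-0.05520185278230506), np.float64(-0.03439535901923817)), (np.float64(-0.05288368274273565), np.float64(0.023573598840569667))]
[[-0.0008  0.4221 -0.9065]
 [ 0.0019 -0.9065 -0.4221]
 [-1.     -0.0021 -0.0001]]
[0.0007, -0.2873, -0.399, -2.2422, -0.0024, 0.001]
[0.0007, -0.2873, -0.399, 0.8994, 0.0008, 0.002]
```

>>> jog_arm --pt "0 -0.04 -0.055 0.12 0 0 50" --pt "0 -0.08 -0.11 0.24 0 0 0" --pt "0 -0.12 -0.165 0.36 0 0 0" --pt "0 -0.16 -0.22 0.48 0 0 0" --pt "0 -0.2 -0.275 0.62 0 0 0" --pt "0 -0.235 -0.325 0.76 0 0 0" --pt "0 -0.265 -0.37 0.9 0 0 0" --pt "0 -0.28 -0.39 0.9 0 0 0" --pt "0 -0.287 -0.399 0.9 0 0 0" --pt "0 -0.287 -0.399 0.9 0 0 0" --pt "0.03 -0.287 -0.399 0.9 0 0 0" --pt "0.06 -0.287 -0.399 0.9 0 0 0" --pt "0.09 -0.287 -0.399 0.9 0 0 0" --pt "0.115 -0.287 -0.399 0.9 0 0 0" --pt "0.124 -0.287 -0.399 0.9 0 0 0" --pt "0.124 -0.287 -0.399 0.9 0 0 0" --pt "0.124 -0.287 -0.399 0.9 0 0 0" --force 70

```text
time: 1.8
tool_pos: [0.5258, -0.1828, 0.1076]
tcp_rot: [-1.963, 0.462, 1.963]
wrist_force: [1.4, -0.1, 0.1]
width: 0.004
```

Run:
```python
from h import *
x,y,w=carton(); C=np.array([x,y,0]); ey=np.array([-np.sin(w),np.cos(w),0])
s=monitor.read_state(); print(s)
M=down(w+np.pi/4+np.pi)
rows([(C+[0,0,.107]+k*ey,M) for k in (0,.04,.078,0,-.04,-.078)])
```

```text
{'time': 1.8, 'q': array([-0.3803,  0.1521,  1.98  ,  0.0017,  1.0097,  1.654 ]), 'joint_vel': array([-0.002 , -0.0146, -0.0195, -0.0001,  0.0004,  0.    ]), 'joint_torque': array([  0.0492, -39.9275, -31.3872,   0.0091,   0.0719,  -0.    ]), 'tool_pos': array([ 0.5258, -0.1828,  0.1076]), 'tcp_rot': array([-1.9625,  0.4625,  1.9625]), 'wrist_force': array([ 1.3752, -0.0846,  0.0786]), 'torque': array([-0.0327,  0.0379,  0.0212]), 'width': 0.003915182874504207}
[0.0006, -0.0, 0.0008, -0.0007, 0.0003, 0.0014]
[0.0007, -0.0283, 0.0291, -0.0007, 0.0003, 0.0014]
[0.0007, -0.0552, 0.056, -0.0007, 0.0003, 0.0014]
[0.0006, -0.0, 0.0008, -0.0007, 0.0003, 0.0014]
[0.0006, 0.0282, -0.0275, -0.0007, 0.0003, 0.0014]
[0.0005, 0.0551, -0.0544, -0.0007, 0.0003, 0.0014]
```

>>> jog_arm --pt "0 -0.007 0.007 0 0 0 0" --pt "0 -0.014 0.014 0 0 0 0" --pt "0 -0.021 0.021 0 0 0 0" --pt "0 -0.028 0.028 0 0 0 0" --pt "0 -0.034 0.034 0 0 0 0" --pt "0 -0.039 0.039 0 0 0 0" --pt "0 -0.044 0.044 0 0 0 0" --pt "0 -0.048 0.048 0 0 0 0" --pt "0 -0.052 0.052 0 0 0 0" --pt "0 -0.055 0.055 0 0 0 0" --pt "0 -0.055 0.055 0 0 0 0" --pt "0 -0.055 0.055 0 0 0 0"

```text
time: 3.0
tool_pos: [0.5012, -0.1089, 0.1076]
tcp_rot: [-1.962, 0.462, 1.963]
wrist_force: [0.9, 0.3, 0.0]
width: -0.001
```

>>> jog_arm --pt "0 0.02 -0.02 0 0 0 0" --pt "0 0.04 -0.04 0 0 0 0" --pt "0 0.055 -0.055 0 0 0 0" --pt "0 0.062 -0.062 0 0 0 0" --pt "0 0.069 -0.069 0 0 0 0" --pt "0 0.076 -0.076 0 0 0 0" --pt "0 0.083 -0.083 0 0 0 0" --pt "0 0.089 -0.089 0 0 0 0" --pt "0 0.094 -0.094 0 0 0 0" --pt "0 0.099 -0.099 0 0 0 0" --pt "0 0.103 -0.103 0 0 0 0" --pt "0 0.107 -0.107 0 0 0 0" --pt "0 0.11 -0.11 0 0 0 0" --pt "0 0.11 -0.11 0 0 0 0" --pt "0 0.11 -0.11 0 0 0 0"

```text
time: 4.5
tool_pos: [0.5504, -0.2567, 0.1075]
tcp_rot: [-1.963, 0.463, 1.962]
wrist_force: [0.1, -0.0, -0.5]
width: 0.0
```

>>> jog_arm --pt "0 -0.025 0.025 0 0 0 0" --pt "-0.02 -0.045 0.045 0 0 0 0" --pt "-0.05 -0.055 0.05 0 0 0 0" --pt "-0.09 -0.055 0.04 0 0 0 0" --pt "-0.13 -0.055 0.03 0 0 0 0" --pt "-0.16 -0.055 0.015 0 0 0 30" --pt "-0.165 -0.055 0.015 0 0 0 30" --pt "-0.165 -0.055 0.015 0 0 0 30" --pt "-0.165 -0.055 0.015 0 0 0 30"

```text
time: 5.4
tool_pos: [0.5603, -0.2004, 0.2707]
tcp_rot: [-1.959, 0.462, 1.965]
wrist_force: [-0.0, -0.8, -0.1]
width: 0.303
```

Run:
```python
from h import *
import pickle
s=monitor.read_state(); print(s["tool_pos"],s["time"])
im=imaging.read_camera("wrist"); cv2.imwrite("pics/w1.png",im); pickle.dump(s,open("s1.pkl","wb"))
```

```text
[ 0.5603 -0.2004  0.2707] 5.4
```

View pics/w1.png

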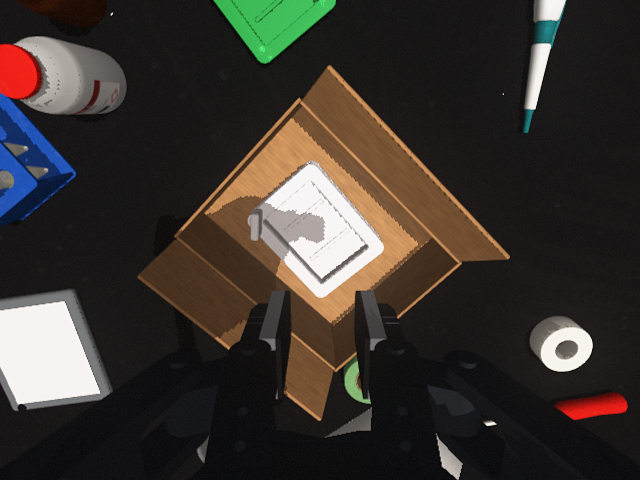

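Both flaps are wide open. The tray rim corners are near (315,162), (383,245) and (320,297), and the tab is near (256,222). I'll enlarge the view to measure it.

Run:
```python
from h import *
im=cv2.imread("pics/w1.png")
cv2.imwrite("pics/w1c.png",cv2.resize(im[155:305,240:390],(600,600),interpolation=cv2.INTER_CUBIC))
```

```text
(no output)
```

View pics/w1c.png

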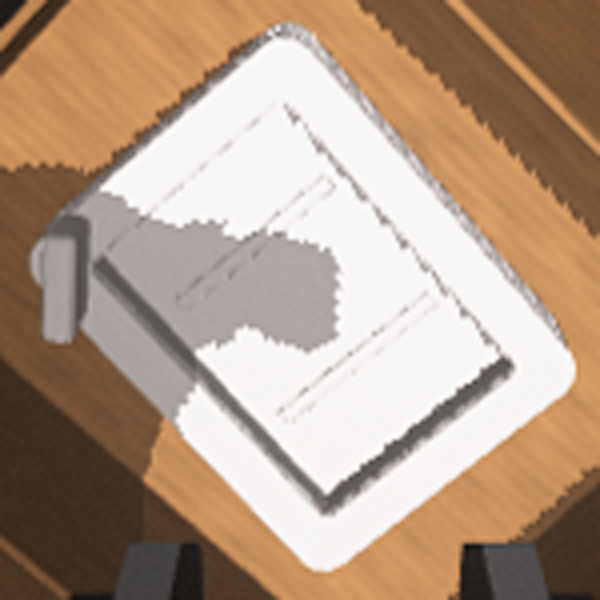

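Run:
```python
from h import *
import pickle
s=pickle.load(open("s1.pkl","rb")); p=cam("wrist",s); 
f=lambda a:np.array(a)/4.+[240,155]
x,y,w=carton(); 
E=dict(px=[(100,190),(270,45)],my=[(325,62),(565,345)],mx=[(560,395),(345,565)],py=[(305,560),(180,425)])
L={}
for k,v in E.items():
    W=onz(p,f(v),.042)[:,:2]; d=W[1]-W[0]; d/=np.linalg.norm(d); n=np.array([-d[1],d[0]]); L[k]=(n,n@W[0]); print(k,W.tolist(),np.degrees(np.arctan2(d[1],d[0])))
X=lambda a,b: np.linalg.solve(np.array([L[a][0],L[b][0]]),[L[a][1],L[b][1]])
K=np.array([X("px","py"),X("px","my"),X("mx","my"),X("mx","py")]); print(K, np.linalg.norm(K-np.roll(K,-1,0),axis=1))
c=K.mean(0); v=K[0]+K[1]-K[2]-K[3]; t=np.arctan2(v[1],v[0]); v2=K[0]+K[3]-K[1]-K[2]; t2=np.arctan2(v2[1],v2[0])-np.pi/2
print("tray",c,t,t2,"carton yaw",w)
tab=onz(p,f([(62,288),(63,235),(61,340)]),.064); print("tab meas",tab)
t=(t+t2)/2; r=np.array([[np.cos(t),-np.sin(t)],[np.sin(t),np.cos(t)]]); print("tab from rect",c+r@[.047,.034],"far",c+r@[-.055,-.042])
rel=c-[x,y]; rc=np.array([[np.cos(w),-np.sin(w)],[np.sin(w),np.cos(w)]]); print("offset in carton",rel@rc)
```

```text
px [[0.5779765759425253, -0.14698133607789737], [0.5904589020877227, -0.19926566568935877]] -76.57258304913294
my [[0.5811904169751303, -0.20895214886996405], [0.49233799573269843, -0.23066168792914832]] -166.26978120236217
mx [[0.4808661855982456, -0.22418193174445603], [0.462902646276957, -0.15533538410163988]] 104.62365597842997
py [[0.4687943437721147, -0.14672473647055273], [0.5161813480846795, -0.1355366499890573]] 13.28428038798618
[[ 0.5721 -0.1223]
 [ 0.5921 -0.2063]
 [ 0.4831 -0.2329]
 [ 0.4611 -0.1485]] [0.0863 0.1122 0.0872 0.114 ]
tray [ 0.5271 -0.1775] 0.23571468199158777 0.2448457500850485 carton yaw 0.32179325280196497
tab meas [[ 0.5648 -0.1332  0.064 ]
 [ 0.5756 -0.1396  0.064 ]
 [ 0.5539 -0.1267  0.064 ]]
tab from rect [ 0.5647 -0.1333] far [ 0.4837 -0.2314]
offset in carton [0.0035 0.004 ]
```

Run:
```python
from h import *
M=down(.24+np.pi/4+np.pi); P=[.5648,-.1332]
rows([(P+[z],M) for z in(.13,.047)])
```

```text
[0.1403, -0.062, 0.0251, 0.0811, 0.0044, 0.0009]
[0.2233, -0.0619, 0.0248, 0.0811, 0.0044, 0.0009]
```

>>> jog_arm --pt "0.03 -0.03 0.012 0.04 0.002 0 30" --pt "0.06 -0.062 0.025 0.081 0.004 0.001 30" --pt "0.1 -0.062 0.025 0.081 0.004 0.001 30" --pt "0.14 -0.062 0.025 0.081 0.004 0.001 30" --pt "0.16 -0.062 0.025 0.081 0.004 0.001 30" --pt "0.18 -0.062 0.025 0.081 0.004 0.001 30" --pt "0.195 -0.062 0.025 0.081 0.004 0.001 30" --pt "0.205 -0.062 0.025 0.081 0.004 0.001 30" --pt "0.215 -0.062 0.025 0.081 0.004 0.001 30" --pt "0.223 -0.062 0.025 0.081 0.004 0.001 30" --pt "0.223 -0.062 0.025 0.081 0.004 0.001 30" --pt "0.223 -0.062 0.025 0.081 0.004 0.001 30"

```text
time: 6.65
tool_pos: [0.565, -0.1332, 0.0477]
tcp_rot: [-1.914, 0.535, 1.913]
wrist_force: [-0.7, 0.1, 0.8]
width: 0.294
```

Run:
```python
from h import *
s=monitor.read_state(); print(s["tool_pos"],s["wrist_force"],s["width"],s["time"])
rows([([.5648,-.1332,.047],down(.24+np.pi/4+np.pi))])
im=imaging.read_camera("wrist"); cv2.imwrite("pics/w2.png",im)
```

```text
[ 0.565  -0.1332  0.0477] [-0.7452  0.052   0.7991] 0.2941286384478392 6.65
[0.0007, 0.0001, 0.0002, 0.0, -0.0003, 0.0001]
```

View pics/w2.png

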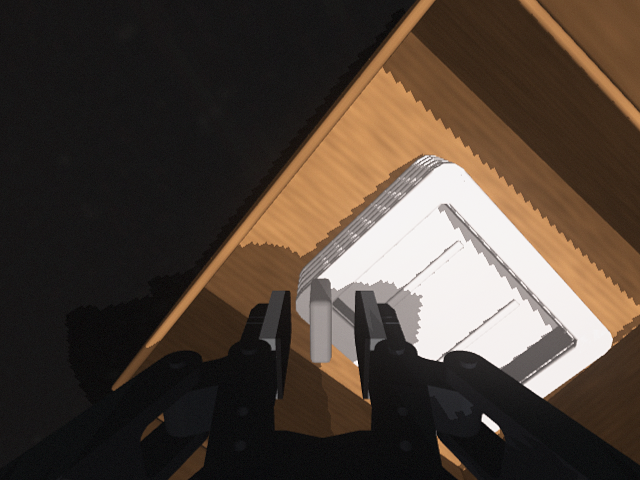

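The tab at (320,320) is centred between the pads, so I'll close.

>>> jog_arm --pt "0 0 0 0 0 0 0" --pt "0 0 0 0 0 0 0" --pt "0 0 0 0 0 0 0" --pt "0 0 0 0 0 0 0" --pt "0 0 0 0 0 0 0" --pt "0 0 0 0 0 0 0" --force 80

```text
time: 7.3
tool_pos: [0.5664, -0.1335, 0.0493]
tcp_rot: [-1.917, 0.535, 1.91]
wrist_force: [0.1, 1.4, 5.1]
width: 0.065
```

Run:
```python
from h import *
s=monitor.read_state(); print(s["tool_pos"],s["wrist_force"],s["width"],s["time"])
F=np.array([.4837,-.2314,.039]); T=np.array([.5648,-.1332,.039]); d=(T-F)/np.linalg.norm(T-F)
ax=np.cross(d,[0,0,1.]); R0=R.from_rotvec(s["tcp_rot"]).as_matrix()
W=[]
for a in np.linspace(.04,.36,9):
    Q=R.from_rotvec(ax*a).as_matrix(); W.append((F+Q@(s["tool_pos"]-F),Q@R0))
rows(W,s); print(W[-1][0])
```

```text
[ 0.5664 -0.1335  0.0493] [0.1377 1.3699 5.1298] 0.06450743223558542 7.3
[-0.0051, 0.0005, 0.0001, 0.0001, 0.0058, -0.0396]
[-0.0102, 0.0012, 0.0001, 0.0002, 0.0116, -0.0792]
[-0.0153, 0.0021, 0.0003, 0.0003, 0.0173, -0.1187]
[-0.0203, 0.0032, 0.0004, 0.0005, 0.0231, -0.1583]
[-0.0253, 0.0045, 0.0006, 0.0006, 0.0289, -0.1979]
[-0.0302, 0.006, 0.0008, 0.0007, 0.0347, -0.2375]
[-0.035, 0.0077, 0.001, 0.0008, 0.0404, -0.2771]
[-0.0398, 0.0096, 0.0013, 0.0009, 0.0462, -0.3166]
[-0.0445, 0.0117, 0.0016, 0.001, 0.052, -0.3562]
[ 0.5588 -0.1426  0.0938]
```

>>> jog_arm --pt "-0.0025 0.0002 0 0 0.003 -0.02 0" --pt "-0.005 0.0005 0 0 0.006 -0.04 0" --pt "-0.0075 0.0008 0 0 0.009 -0.06 0" --pt "-0.01 0.0012 0 0 0.012 -0.08 0" --pt "-0.0128 0.0016 0.0002 0 0.0145 -0.1 0" --pt "-0.0153 0.0021 0.0003 0 0.0173 -0.12 0" --pt "-0.0178 0.0026 0.0003 0 0.02 -0.14 0" --pt "-0.0203 0.0032 0.0004 0 0.023 -0.16 0" --pt "-0.0228 0.0038 0.0005 0 0.026 -0.18 0" --pt "-0.0253 0.0045 0.0006 0 0.029 -0.2 0" --pt "-0.0278 0.0052 0.0007 0 0.032 -0.218 0" --pt "-0.0302 0.006 0.0008 0 0.035 -0.2375 0" --pt "-0.0326 0.0068 0.0009 0 0.038 -0.257 0" --pt "-0.035 0.0077 0.001 0 0.04 -0.277 0" --pt "-0.0374 0.0086 0.0011 0 0.043 -0.297 0" --pt "-0.0398 0.0096 0.0013 0 0.046 -0.317 0" --pt "-0.0422 0.0106 0.0014 0 0.049 -0.336 0" --pt "-0.0445 0.0117 0.0016 0 0.052 -0.356 0" --pt "-0.0445 0.0117 0.0016 0 0.052 -0.356 0"

```text
time: 9.2
tool_pos: [0.5586, -0.1432, 0.0939]
tcp_rot: [-1.915, 0.19, 1.636]
wrist_force: [0.3, -0.9, -1.6]
width: 0.065
```

Run:
```python
from h import *
import pickle
s=monitor.read_state(); print(s); pickle.dump(s,open("s3.pkl","wb"))
im=imaging.read_camera("wrist"); b=imaging.read_camera("top")[190:290,380:495]; cv2.imwrite("pics/top3.png",b)
b=cv2.resize(b,(552,480),interpolation=cv2.INTER_CUBIC)
o=np.hstack([im,b]); cv2.imwrite("pics/w3.png",cv2.resize(o,(800,322)))
```

```text
{'time': 9.2, 'q': array([-0.5064,  0.1576,  2.0512,  0.4546,  0.9128,  1.3328]), 'joint_vel': array([ 0.012 ,  0.0045, -0.0048, -0.0196, -0.0037,  0.0276]), 'joint_torque': array([ -0.1266, -40.5414, -31.4962,   1.6623,   0.2024,  -0.2037]), 'tool_pos': array([ 0.5586, -0.1432,  0.0939]), 'tcp_rot': array([-1.9146,  0.1899,  1.6356]), 'wrist_force': array([ 0.2873, -0.9039, -1.6015]), 'torque': array([-0.1191,  0.1657, -0.0255]), 'width': 0.06513504614821816}
```

View pics/w3.png

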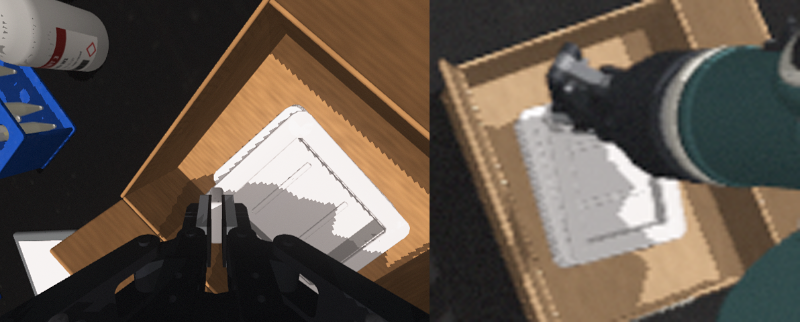

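Run:
```python
from h import *
im=imaging.read_camera("wrist"); cv2.imwrite("pics/w4full.png",im)
sc=imaging.read_camera("scene")
a=cv2.resize(im[140:290,250:500],(500,300),interpolation=cv2.INTER_CUBIC)
b=cv2.resize(sc[130:260,340:480],(323,300),interpolation=cv2.INTER_CUBIC)
cv2.imwrite("pics/w4.png",cv2.resize(np.hstack([a,b]),(800,292)))
```

```text
(no output)
```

View pics/w4.png

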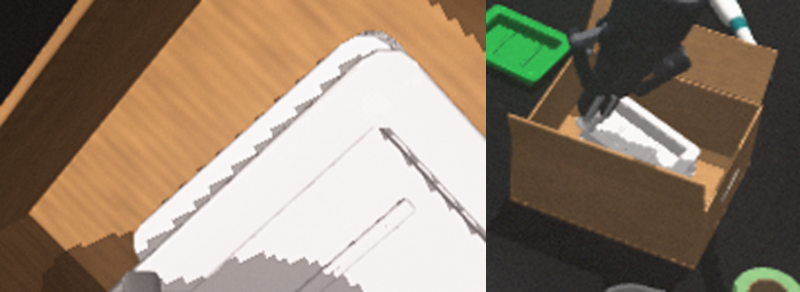

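The tray is tipped with the stack's rim still down beneath it (shadowed white edge left of the tray), and the far corner is seated. Now I'll lift.

Run:
```python
from h import *
s=monitor.read_state(); R0=R.from_rotvec(s["tcp_rot"]).as_matrix()
rows([(s["tool_pos"]+[0,0,z],R0) for z in (.01,.16)],s)
```

```text
[-0.0094, -0.0035, -0.0005, 0.0, 0.0, 0.0]
[-0.1497, -0.0558, -0.0086, 0.0, 0.0, 0.0]
```

>>> jog_arm --pt "-0.0037 -0.0014 -0.0002 0 0 0 0" --pt "-0.0094 -0.0035 -0.0005 0 0 0 0" --pt "-0.015 -0.0056 -0.0009 0 0 0 0" --pt "-0.0225 -0.0084 -0.0013 0 0 0 0" --pt "-0.03 -0.0112 -0.0017 0 0 0 0" --pt "-0.04 -0.0149 -0.0023 0 0 0 0" --pt "-0.05 -0.0186 -0.0029 0 0 0 0" --pt "-0.065 -0.0242 -0.0037 0 0 0 0" --pt "-0.08 -0.0298 -0.0046 0 0 0 0" --pt "-0.1 -0.0373 -0.0057 0 0 0 0" --pt "-0.12 -0.0447 -0.0069 0 0 0 0" --pt "-0.138 -0.0514 -0.0079 0 0 0 0" --pt "-0.148 -0.0552 -0.0085 0 0 0 0" --pt "-0.1497 -0.0558 -0.0086 0 0 0 0" --pt "-0.1497 -0.0558 -0.0086 0 0 0 0"

```text
time: 10.9
tool_pos: [0.5587, -0.1427, 0.2539]
tcp_rot: [-1.915, 0.19, 1.637]
wrist_force: [-0.4, -0.0, -1.0]
width: 0.067
```

Run:
```python
from h import *
s=monitor.read_state(); print(s["tool_pos"],s["wrist_force"],s["width"],s["time"],s["torque"])
M=R.from_rotvec([-1.917,.535,1.91]).as_matrix(); P0=s["tool_pos"]
rows([([.56,-.14,.26],M),([.572,.05,.255],M),([.572,.231,.25],M),([.572,.231,.1353],M)],s)
sc=imaging.read_camera("scene"); w=imaging.read_camera("wrist"); tp=imaging.read_camera("top")
cv2.imwrite("pics/w5.png",np.hstack([cv2.resize(sc,(400,300)),cv2.resize(w,(400,300))]))
```

```text
[ 0.5587 -0.1427  0.2539] [-0.4033 -0.015  -0.9537] 0.06719445840678527 10.9 [-0.2132  0.0778 -0.0181]
[-0.0047, -0.0049, -0.0, 0.0001, -0.052, 0.3556]
[0.0541, -0.1621, 0.0899, 0.0001, -0.052, 0.3556]
[0.1077, -0.3064, 0.1854, 0.0001, -0.052, 0.3556]
[0.215, -0.2664, 0.1916, 0.0001, -0.052, 0.3556]
```

View pics/w5.png

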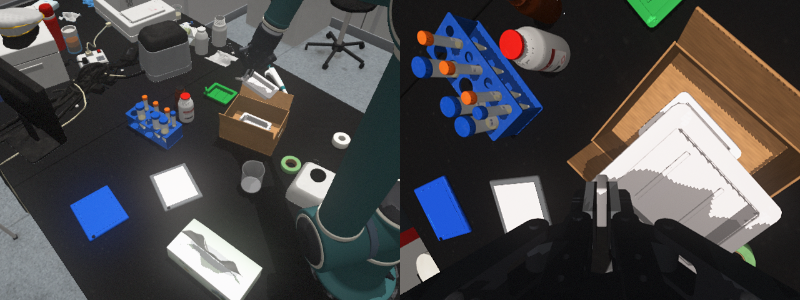

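The tray is in the gripper, the stack remains in the carton and the flaps are still open. Next I'll level it and carry it to the pad.

>>> jog_arm --pt "-0.001 -0.001 0 0 -0.01 0.07 0" --pt "-0.002 -0.002 0 0 -0.02 0.14 0" --pt "-0.003 -0.004 0 0 -0.031 0.21 0" --pt "-0.004 -0.005 0 0 -0.042 0.285 0" --pt "-0.005 -0.005 0 0 -0.052 0.3556 0" --pt "0.001 -0.02 0.009 0 -0.052 0.3556 0" --pt "0.007 -0.036 0.018 0 -0.052 0.3556 0" --pt "0.015 -0.057 0.03 0 -0.052 0.3556 0" --pt "0.023 -0.078 0.042 0 -0.052 0.3556 0" --pt "0.031 -0.099 0.054 0 -0.052 0.3556 0" --pt "0.039 -0.12 0.066 0 -0.052 0.3556 0" --pt "0.047 -0.141 0.078 0 -0.052 0.3556 0" --pt "0.054 -0.162 0.09 0 -0.052 0.3556 0" --pt "0.062 -0.184 0.104 0 -0.052 0.3556 0" --pt "0.07 -0.205 0.118 0 -0.052 0.3556 0" --pt "0.078 -0.226 0.132 0 -0.052 0.3556 0" --pt "0.086 -0.247 0.146 0 -0.052 0.3556 0" --pt "0.095 -0.272 0.162 0 -0.052 0.3556 0" --pt "0.104 -0.295 0.178 0 -0.052 0.3556 0" --pt "0.108 -0.306 0.185 0 -0.052 0.3556 0"

```text
time: 13.05
tool_pos: [0.5705, 0.2331, 0.2468]
tcp_rot: [-1.913, 0.533, 1.916]
wrist_force: [0.3, 0.3, -0.6]
width: 0.068
```

>>> jog_arm --pt "0 0 0 0 0 0 0" --pt "0.015 0 0 0 0 0 0" --pt "0.035 0 0 0 0 0 0" --pt "0.055 0 0 0 0 0 0" --pt "0.075 0 0 0 0 0 0" --pt "0.092 0 0 0 0 0 0" --pt "0.105 0 0 0 0 0 0" --pt "0.114 0 0 0 0 0 0" --pt "0.114 0 0 0 0 0 0" --pt "0.114 0 0 0 0 0 0"

```text
time: 14.05
tool_pos: [0.5707, 0.2329, 0.1331]
tcp_rot: [-1.913, 0.533, 1.916]
wrist_force: [0.7, -0.0, -1.7]
width: 0.068
```

Run:
```python
from h import *
s=monitor.read_state(); print(s["tool_pos"],s["tcp_rot"],s["wrist_force"],s["width"],s["time"])
rows([([.572,.231,.1353],R.from_rotvec([-1.917,.535,1.91]).as_matrix())],s)
sc=imaging.read_camera("scene"); w=imaging.read_camera("wrist"); tp=imaging.read_camera("top")
for n,i in(("sc6",sc),("w6",w),("tp6",tp)): cv2.imwrite(f"pics/{n}.png",i)
a=cv2.resize(sc[180:380,180:380],(400,400),interpolation=cv2.INTER_CUBIC); b=cv2.resize(tp[180:330,210:360],(400,400),interpolation=cv2.INTER_CUBIC)
cv2.imwrite("pics/v6.png",np.hstack([a,b]))
```

```text
[0.5707 0.2329 0.1331] [-1.913   0.5334  1.9156] [ 0.704  -0.0492 -1.6998] 0.06761554194905861 14.05
[-0.0022, 0.001, -0.0021, 0.0015, 0.0048, -0.001]
```

View pics/v6.png

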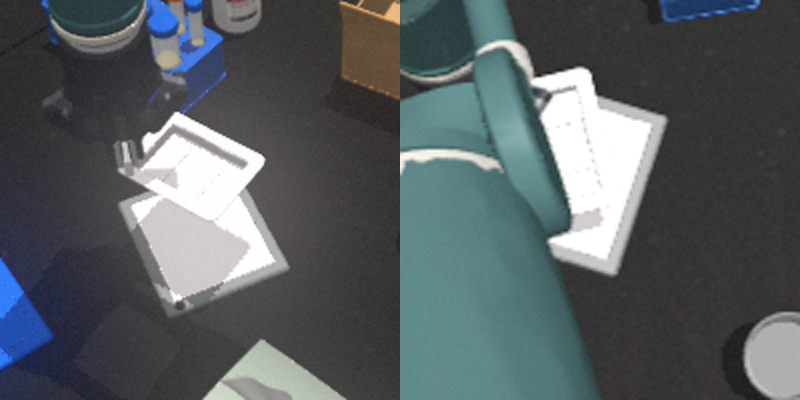

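View pics/w6.png

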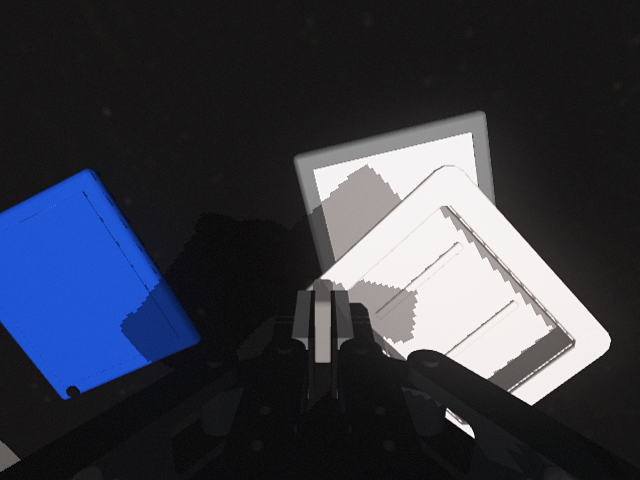

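The tray looks the same in the wrist frame as it did when seated and level: cavity corners (445,207) and (575,340) against (443,207) and (577,340). It hangs over the pad. I'll make a 2 mm trim and check the bystanders.

>>> jog_arm --pt "-0.002 0.001 -0.002 0.0015 0.005 -0.001 0" --pt "-0.002 0.001 -0.002 0.0015 0.005 -0.001 0" --pt "-0.002 0.001 -0.002 0.0015 0.005 -0.001 0" --pt "-0.002 0.001 -0.002 0.0015 0.005 -0.001 0" --pt "-0.002 0.001 -0.002 0.0015 0.005 -0.001 0"

```text
time: 14.7
tool_pos: [0.5723, 0.2315, 0.136]
tcp_rot: [-1.918, 0.534, 1.908]
wrist_force: [0.7, 0.5, -0.3]
width: 0.067
```

Run:
```python
from h import *
s=monitor.read_state(); print(s["tool_pos"],s["wrist_force"],s["width"],s["time"],np.abs(s["joint_vel"]).max())
M=R.from_rotvec(s["tcp_rot"]).as_matrix(); M0=R.from_rotvec([-1.917,.535,1.91]).as_matrix(); P0=np.array([.5664,-.1335,.0493])
print("tray origin",s["tool_pos"]+M@M0.T@(np.array([.5271,-.1775,.024])-P0),"tilt",np.arccos((M@M0.T)[2,2]))
a=cv2.imread("pics/top0.png"); b=imaging.read_camera("top"); cv2.imwrite("pics/tp7.png",b)
for nm,(x0,x1,y0,y1) in dict(beaker=(335,380,293,335),tape=(405,442,315,350),bottle=(360,392,128,170),green=(425,475,125,182)).items():
    A,B=[cv2.cvtColor(i[y0:y1,x0:x1],cv2.COLOR_BGR2GRAY).astype(np.float32) for i in(a,b)]
    print(nm,cv2.phaseCorrelate(A,B), np.abs(A-B).mean())
p=cam("wrist",s);
```

```text
[0.5723 0.2315 0.136 ] [ 0.6899  0.4917 -0.3148] 0.06727944139294659 14.7 0.0019512001446604962
tray origin [0.5331 0.1875 0.1106] tilt 0.001811408333235345
beaker ((0.5429959632728014, 0.48389727285281126), 0.9513628547574267) 17.52381
tape ((-0.0307789257542197, 0.005570008410686), 0.994912498527103) 17.524324
bottle ((0.034313860417503506, 0.46058642241623815), 0.9935309037566185) 17.709822
green ((-0.05239440466851519, -0.06861834515241227), 0.8463482268651327) 18.80035
```

Run:
```python
import cv2,numpy as np
a=cv2.imread("pics/top0.png")[110:360,320:520]; b=cv2.imread("pics/tp7.png")[110:360,320:520]
cv2.imwrite("pics/v7.png",cv2.resize(np.hstack([a,b]),(800,500)))
```

```text
(no output)
```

View pics/v7.png

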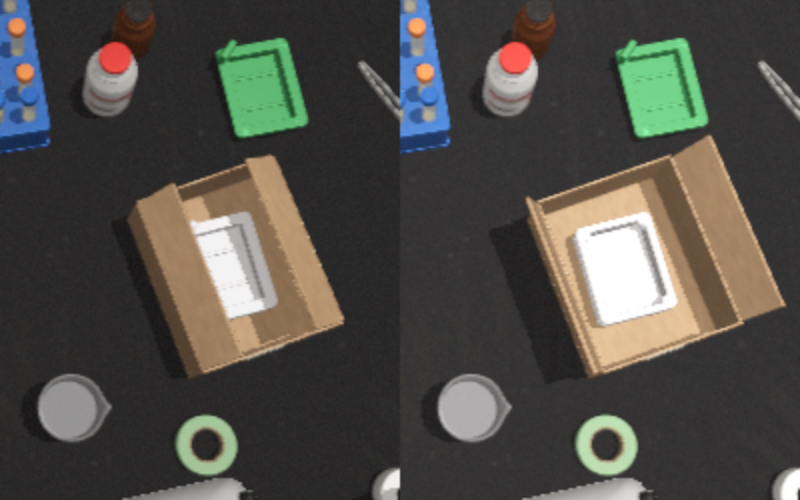

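The bystanders have not moved and the stack is down. The left flap looks nearly edge-on in this view, so I'll quantify both flap angles by projecting the free-edge ends.

Run:
```python
from h import *
x,y,w=carton(); ex=np.array([np.cos(w),np.sin(w),0]); ey=np.array([-ex[1],ex[0],0]); C=np.array([x,y,.085])
p=cam("top")
for sg in(1,-1):
    for f in (0,1.4,1.57,1.75,1.9,2.1,2.25,2.4):
        r=0 if f==0 else .055
        X=[C+sg*ey*(.079-r*np.cos(f))+[0,0,r*np.sin(f)]+k*ex*.097 for k in(1,-1)]
        print(sg,f,((proj(p,X)-[320,110])*2+[400,0]).round(1).tolist())
```

```text
1 0 [[540.2, 202.2], [603.6, 370.0]]
1 1.4 [[555.2, 186.3], [622.9, 363.3]]
1 1.57 [[546.9, 188.8], [614.3, 366.2]]
1 1.75 [[537.9, 192.0], [604.9, 369.4]]
1 1.9 [[530.4, 195.0], [597.1, 372.1]]
1 2.1 [[521.0, 199.1], [586.9, 375.6]]
1 2.25 [[514.4, 202.3], [579.8, 378.1]]
1 2.4 [[508.5, 205.4], [573.3, 380.3]]
-1 0 [[674.4, 157.4], [742.3, 322.3]]
-1 1.4 [[680.2, 144.6], [752.3, 318.8]]
-1 1.57 [[688.7, 141.6], [761.2, 315.8]]
-1 1.75 [[697.2, 138.9], [769.9, 312.7]]
-1 1.9 [[703.7, 137.2], [776.5, 310.5]]
-1 2.1 [[711.2, 135.7], [783.9, 308.0]]
-1 2.25 [[715.8, 135.1], [788.2, 306.5]]
-1 2.4 [[719.3, 135.1], [791.5, 305.4]]
```

Run:
```python
from h import *
import pickle
x,y,w=carton(); ex=np.array([np.cos(w),np.sin(w),0]); ey=np.array([-ex[1],ex[0],0]); C=np.array([x,y,.085])
im=cv2.cvtColor(cv2.imread("pics/tp7.png"),cv2.COLOR_BGR2HSV); m=cv2.inRange(im,(5,50,70),(25,255,255)); m=cv2.resize(m,None,fx=8,fy=8,interpolation=cv2.INTER_LINEAR)>127
p=cam("top"); q=cam("wrist",pickle.load(open("s1.pkl","rb")))
F=np.linspace(1.4,2.4,101)
for sg in(1,-1):
    res=[]
    for k in np.linspace(-.08,.08,9):
        uv=proj(p,[C+sg*ey*(.079-.055*np.cos(f))+[0,0,.055*np.sin(f)]+k*ex for f in F])
        ok=[m[int((v+.5)*8),int((u+.5)*8)] for u,v in uv]; res.append(F[np.where(ok)[0].max()] if any(ok) else 0)
    print(sg,np.round(res,2))
    for f in (1.8,1.9,2,2.1,2.2,2.3): print(f,proj(q,[C+sg*ey*(.079-.055*np.cos(f))+[0,0,.055*np.sin(f)]+k*ex*.097 for k in(1,-1)]).round().tolist())
```

```text
1 [2.09 2.11 2.09 2.12 2.1  2.13 2.11 2.13 2.04]
1.8 [[144.0, 268.0], [327.0, 417.0]]
1.9 [[141.0, 271.0], [323.0, 419.0]]
2 [[138.0, 275.0], [319.0, 421.0]]
2.1 [[136.0, 278.0], [315.0, 422.0]]
2.2 [[134.0, 280.0], [311.0, 422.0]]
2.3 [[133.0, 281.0], [308.0, 422.0]]
-1 [2.15 2.14 2.18 2.16 2.16 2.15 2.13 2.11 2.09]
1.8 [[316.0, 82.0], [500.0, 277.0]]
1.9 [[322.0, 76.0], [504.0, 272.0]]
2 [[328.0, 71.0], [509.0, 266.0]]
2.1 [[333.0, 65.0], [512.0, 261.0]]
2.2 [[338.0, 60.0], [516.0, 255.0]]
2.3 [[342.0, 56.0], [518.0, 250.0]]
```

Both flaps measure about 2.1 rad, roughly 30° past upright, so I'm handing in.

```bash
python3 -c "
from workcell import finish_job; print(finish_job())"
```

```text
the job is handed in; nothing more can be done
None
```

The job is done and handed in at about 15 s on the robot's clock. I swept both flaps open, gripped the tray by its tab and tipped it about 0.36 rad on its far corner. That raised the tab about 45 mm. I then lifted the tray, levelled it and carried it to the pad, and the arm is still holding it there.

What the last checks showed:
- **Tray position:** its origin computes to (0.533, 0.187, 0.111) m, about 10 cm above the pad's top surface and within about 1 mm of the pad centre I measured.
- **Tray level:** the gripper's tilt is 0.002 rad off the grasp pose. The tray sits the same in the wrist image as when it was nested, to about 2 to 5 pixels, so it did not slip in the grip.
- **Stack:** the rest of it is down in the carton.
- **Flaps:** both measure about 2.1 rad. A first reading by eye put the left one at 1.95 to 2.0; the mask measurement gave 2.1.
- **Bystanders:** the bottle, tape roll and beaker look unmoved. Image correlation showed shifts of about half a pixel for the beaker and bottle, which I took as noise.

The far corner being seated during the peel was judged from the images and the tipping geometry, not measured directly. While closing on the tab, the fingertips pressed the rim with about 5 N, which moved nothing I could see.

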